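Dock the brush tray past its sprung gate

TASK

Put the brush tray away: press the pedal plate beside the chute down with one fingertip to swing the gate blade up, keep it held open, and meanwhile push the tray by its upright rear tab along the chute until its box is entirely past the gate. Then let go so that the gate drops shut behind the box. The blade must never touch the tray, the tray is only slid, never lifted or tipped, and the bottles, jar and tape roll round about stay where they are.

Things in the scene. Friction and masses are not known exactly. Their poses are not given: they have to be found in the camera images.
- dock: Plywood dock fixed to the table, base 340x154x6 (x -220..120, y -50..104). Origin: table level, chute's centre line, under the gate. x = push direction, y left (pedal side), z up. All mm and heights below are in this frame. Chute: inner width 64, floor at z 6, walls 5 thick with tops at z 28. Gate shaft outside the left wall at y 50, z 34; bearing blocks there up to z 40.
- cover (a point): Middle of the top of the clear dust cover over the chute beyond the gate: dock x 17..115, y -37..37, top at z 37 mm. Under it an end stop stands across the chute at dock x 92 mm.
- gate (a joint): Gate hinge, rad: 0 = shut (a spring returns it there), grows as the pedal is pressed, stop at 0.72. Its axis runs along the chute, so the tray cannot push it open. From 0.40 up the blade is clear of the tray's box; arm and blade then reach at most 80 mm above the table.
- pedal (a point): Metal plate 175 (along chute) x 24 x 4 mm left of the chute, dock x -205..-30, works the gate. The point: middle of its top face. Shut: dock y 81, z 41, outer edge tilted up 0.55 rad. Pressed: level at y 80, z 24 with gate 0.55 rad; z 28 at 0.42, z 19 at the stop. Takes about 2 N at first, 4 to 5 N when level. A fingertip can slide along it.
- blade (a point): Metal gate blade with its arm, rigid with the pedal. The point: middle of its lower edge, shut at dock x 0, y 1, z 14 mm. Shut, the blade is 5 mm thick (x -2.5..2.5), spans y -10..12 and hangs down to z 14, in the way of the tray's box.
- tray: Loose pale-wood brush tray in the chute, 60 mm wide, about 0.2 kg. Origin under the middle of its box, x to its front. Box x -37.5..37.5, 22 high, with 3 short brushes; behind it a flat tongue 5 thick that passes under the shut blade. Starts with the box front 12 to 32 mm before the gate. Box is past the gate with the origin at dock x above 41 mm; meets the end stop at 54.5.
- tab (a point): Middle of the rear face of the tray's upright push tab, at the tray's x -92.5, 20 mm above the tray's underside. Tab 50 wide, 40 high, 5 mm thick; it stays on the near side of the gate.
- cement_jar: Bystander: square glass jar, green cap, 46x46x78 mm, right of the dock. Origin under its middle.
- tape_blue: Bystander: roll of masking tape lying flat, 55 mm across, 18 high, right of the dock. Origin under its middle.
- pva_bottle: Bystander: white glue bottle, red nozzle, 35x58x157 mm, left of the dock's far end. Origin under its middle.
- paint_orange: Bystander: small dropper bottle, white cap, 25 mm across, 79 high, right of the dock's far end. Origin under its middle.
There are look-alikes about, which are no part of the job. What is shaped like the tray but turquoise is not meant.

How it is judged:
By the outcome, as a careful person would: the job done as asked, in the order asked, and still so for the second after the job is handed in, with the robot touching nothing.
It also fails if it takes over 40 s, if anything falls off the work surface, if the arm or the gripper's body presses on something with over 40 N, if the wrist force passes 120 N, or if a joint passes its speed limit or range.

ROBOT

A 6-joint arm with a two-finger parallel gripper is mounted at the origin on a cart in front of the work surface, level with it; the furniture and walls round the work are solid. World frame = base frame: x ahead of the robot, y to its left, z up, the work surface at z = 0. Lengths are in m, angles in rad, forces in N, time in s.
With the tool pointing down it reaches from about 0.35 to 0.775 m from the base axis. Payload 7.3 kg.
Tool frame: the origin (TCP) lies between the finger pads; the fingertips stand 8 mm ahead of it and the grasp point (between the pads) lies 11 mm behind it (robot.nose_length is the distance from the TCP to the fingertips, in m); z points along the fingers, y is the line along which they close (so a half turn about z gives the same grasp; the last joint's range is limited). The gripper opens to 92 mm and grips with 3 to 60 N. Pads are 19 mm wide; open, the fingers measure 130 mm over their backs; the gripper's body (75 mm by 190 mm) begins 47 mm behind the grasp point.
Start: joints at [1.063, 0.342, 1.524, -0, 1.275, -0.146], TCP at [0.186, 0.491, 0.235] pointing down, gripper open.
Joint ranges: [-2.53, 2.53], [-0.77, 2.02], [0.04, 2.7], [-1, 4.14], [0.28, 2.66], [-3.11, 3.11]. Speed limits (rad/s): [2.57, 2.57, 3.14, 3.14, 3.14, 3.14].

INTERFACE

Orientations are given as [roll, pitch, yaw] about the fixed x, y, z axes, in that order (R = Rz(yaw) Ry(pitch) Rx(roll)).
In Python, from cell import robot gives the robot as it stands. The module is installed in compiled form; this text tells all that it offers.
- The arm moves only by the shell command python3 -m jog 'ROWS' [FORCE]. ROWS is JSON, a list that holds one entry, the list of rows, each a list of 5 numbers: the gripper's target within -1 to 1 (fully open at 1, half-way at 0, shut at -1), then the shift along the tool's x, y, z in m, then the turn about the tool's z in rad. A call has 1 to 5 rows; each row is the pose to reach, as a shift and turn from the pose commanded when the call began, along the tool's axes at that moment; what a row does not reach only later rows make up. A row lasts 1/12 s, in which the tool goes at most 41.7 mm and 7.16 degrees, less where a joint would pass 70% of its speed; a pose out of reach is approached as far as the arm can. A call with a gripper value outside its range is refused whole. The fingers move at their own pace and stop on an object; FORCE is the grip in N (left out, the last holds). Time passes only in rows, so rows that repeat a pose let the fingers close. It gives the time, the measured TCP pose, the force, the opening and the grip force at its end, in the units of the state.
- robot.observe(): the state, without advancing time (a new reading comes with each control period).
- robot.read_camera(name): name is "side" or "top"; returns the picture (384x512x3 uint8, red, green, blue); there is no depth.
- robot.camera_model(name): a dict with "camera_matrix" (3x3 intrinsics, pixels), "position" and "attitude" of the camera in the world. Camera axes: x right, y down, z forward; pixel columns grow to the right and rows downward; lengths in m; the calibration is good to about 2 mm. A picture is of the moment at which its call begins. camera_model takes no time and is no camera call.
- robot.hand_in(): hands the job in; it is judged then, once.
The state is a dict: "time": time; "qpos": joint angles; "qvel": joint speeds; "joint_efforts": joint torques, N m; "tool_pos": TCP position; "tool_rot": TCP orientation; "contact_force": force on the tool from outside, world axes, zero at the start; "torque": the same for the moment, N m; "opening": finger opening in m; "grip_force": force on a finger pad.
Only numpy, scipy, OpenCV 4.12 (cv2) and the standard library are available. Lean on these libraries where they do the work, as an engineer would, in place of code of your own. Each camera call takes 0.05 s, during which the arm holds its last target. There are 200 camera calls.

## Working session

There is one attempt and no reset: what is moved stays moved. The work goes in short steps, Python scripts to look and compute and a shell command to move; the robot and the scene stay as the last step left them, time stands still between calls to the robot, and variables do not carry over. Pictures are saved under pics/ and viewed, at most 10 in all, crops included, and the job is handed in when it is done.

```bash
mkdir -p pics; python3 - <<'E'
from cell import robot
import cv2,numpy as np
for n in("top","side"):
    im=robot.read_camera(n);cv2.imwrite(f"pics/{n}0.png",cv2.resize(im[:,:,::-1],(800,600),interpolation=cv2.INTER_CUBIC))
    print(n,robot.camera_model(n))
s=robot.observe();print(s)
print(robot.nose_length)
E
```

```text
top {'camera_matrix': array([[484.12921947,   0.        , 246.29414866],
       [  0.        , 484.12921947, 190.70434895],
       [  0.        ,   0.        ,   1.        ]]), 'position': array([0.35941872, 0.13334828, 1.13285158]), 'attitude': array([-2.92372706, -0.0045642 , -1.51585631])}
side {'camera_matrix': array([[495.73850466,   0.        , 253.60120434],
       [  0.        , 495.73850466, 197.14130287],
       [  0.        ,   0.        ,   1.        ]]), 'position': array([ 0.47492286, -0.89619213,  0.52019663]), 'attitude': array([-1.99292902,  0.02308791, -0.12274222])}
{'time': 0.1, 'qpos': array([ 1.06298461e+00,  3.42659061e-01,  1.52492402e+00, -5.26622215e-05,
        1.27542957e+00, -1.45996311e-01]), 'qvel': array([-0.00030786, -0.0008026 , -0.00369201,  0.00092038,  0.00015332,
        0.00219292]), 'joint_efforts': array([ 2.40978974e-03, -4.32004380e+01, -2.44697589e+01,  7.18714390e-02,
        5.26046182e-02, -9.22631989e-05]), 'tool_pos': array([0.18564843, 0.49068992, 0.23411046]), 'tool_rot': array([-3.14018044e+00, -1.56753595e-04,  2.77979250e+00]), 'contact_force': array([-0.62225465, -0.72110029, -0.81623678]), 'torque': array([-0.01685719,  0.02084253,  0.01036861]), 'grip_force': 0.0, 'opening': 0.09205744538312635}
0.008
```

View pics/top0.png

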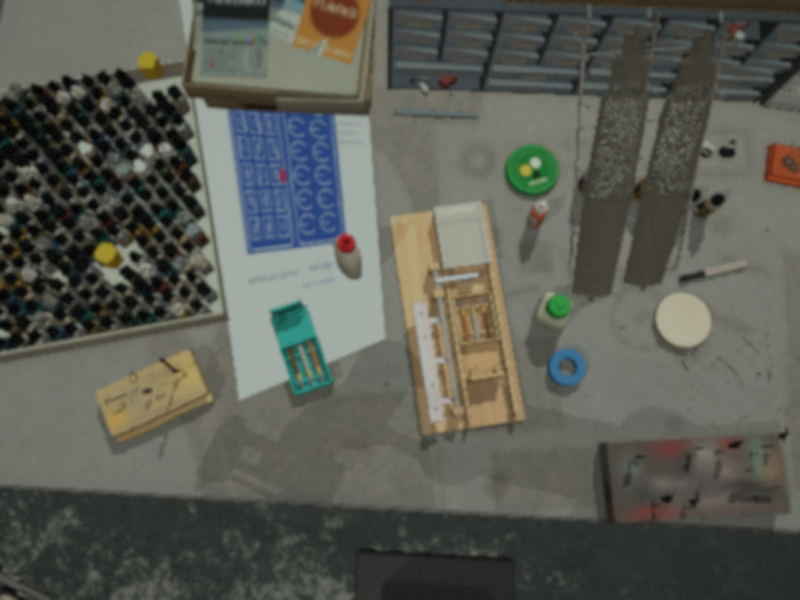

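View pics/side0.png

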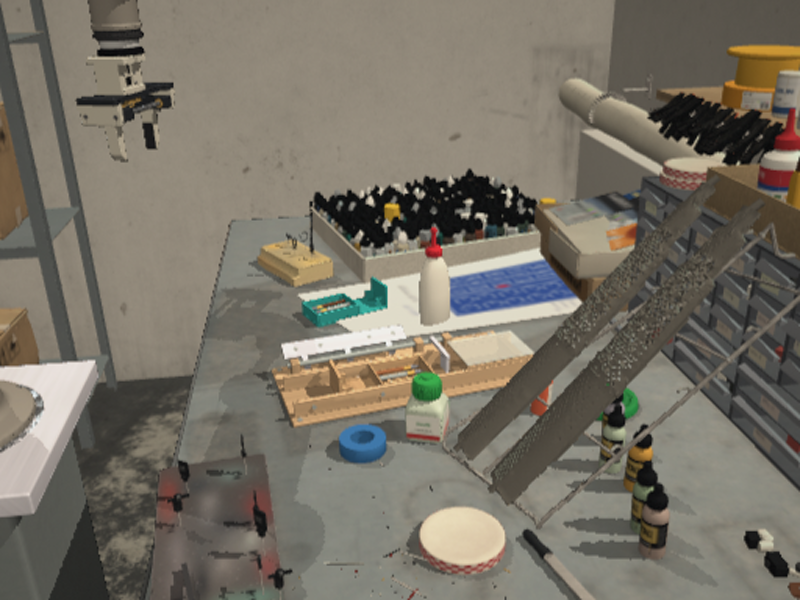

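The top view shows the dock with its base corners near (391,216), (488,203), (523,421) and (422,436). The pale-wood tray is in the chute at (480,330), with its tab near (487,375). The white pedal is at (428,362), and the blade is at (457,277).

Things that could be mistaken for what I want:
- **Tray:** the pale tray at (480,330), which is the one wanted, or the turquoise look-alike at (302,350), which is not.
- **Orange bottle:** the dropper at (540,212), or the dropper bottles by the racks at (710,203).
- **Yellow box:** the one at (155,395) is irrelevant.

Next I'll take a close crop to check.

```bash
python3 - <<'E'
import cv2,numpy as np
from cell import robot
t=robot.read_camera("top")[:,:,::-1];s=robot.read_camera("side")[:,:,::-1]
a=cv2.resize(t[125:285,245:345],None,fx=3.7,fy=3.7,interpolation=cv2.INTER_CUBIC)
b=cv2.resize(s[200:280,170:350],None,fx=2.35,fy=2.35,interpolation=cv2.INTER_CUBIC)
c=cv2.resize(t[140:260,165:265],None,fx=3.3,fy=3.3,interpolation=cv2.INTER_CUBIC)
im=np.zeros((592,800,3),np.uint8);im[:,:370]=a;im[:b.shape[0],375:375+b.shape[1]]=b;im[195:195+396,375:375+330]=c
cv2.imwrite("pics/crop1.png",im)
E
```

```text
(no output)
```

View pics/crop1.png

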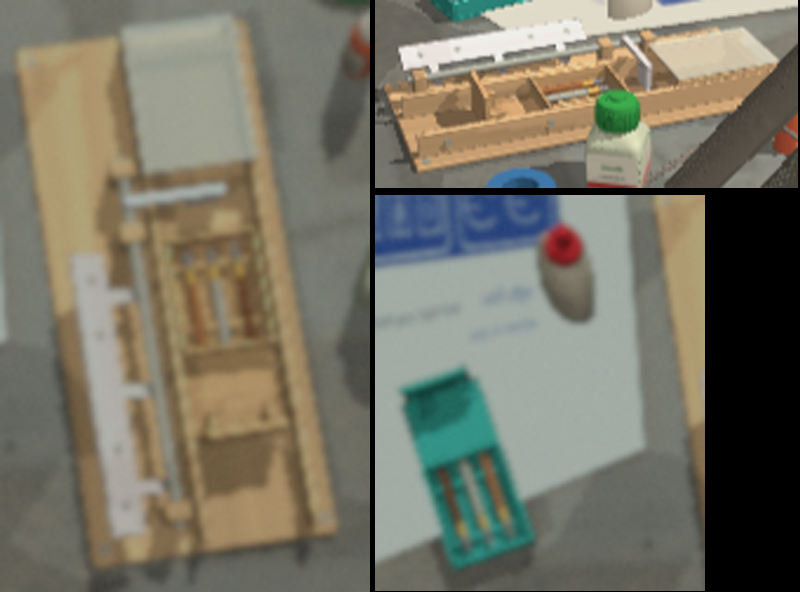

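The crop confirms the choice. The pale tray with brushes sits in the dock chute, with its box at (165..278, 228..355) and its tab top at (205..290, 428). The pedal spans (90,255) to (130,535). The turquoise tray lies apart on the paper, and the bottle's nozzle is at (563,245).

```bash
cat >h.py <<'E'
import numpy as np
from cell import robot
from scipy.spatial.transform import Rotation as R
from scipy.optimize import least_squares
CM={n:robot.camera_model(n) for n in("top","side")}
def proj(n,p):
    c=CM[n];q=R.from_euler('xyz',c["attitude"]).as_matrix().T@(np.asarray(p)-c["position"]);w=c["camera_matrix"]@q
    return w[:2]/w[2]
def back(n,uv,z):
    c=CM[n];d=R.from_euler('xyz',c["attitude"]).as_matrix()@np.linalg.solve(c["camera_matrix"],[*uv,1])
    return c["position"]+d*(z-c["position"][2])/d[2]
def w2d(p,D): x,y,a=D;c,s=np.cos(a),np.sin(a);dx,dy=p[0]-x,p[1]-y;return np.array([c*dx+s*dy,-s*dx+c*dy])*1e3
def d2w(p,D): x,y,a=D;c,s=np.cos(a),np.sin(a);p=np.asarray(p)/1e3;return np.array([x+c*p[0]-s*p[1],y+s*p[0]+c*p[1],p[2]])
E
python3 - <<'E'
from h import *
T=lambda x,y:("top",(244.6+x/3.7,124.6+y/3.7))
S=lambda x,y:("side",(170-.3+(x-375)/2.35,199.7+y/2.35))
P=[(T(18,52),(120,104,6)),(T(95,567),(-220,104,6)),(T(337,532),(-220,-50,6)),
(T(72,255),(-30,91,47)),(T(112,537),(-205,91,47)),(T(122,28),(115,37,37)),(T(237,15),(115,-37,37)),(T(140,172),(17,37,37)),(T(253,158),(17,-37,37)),
(S(400,45),(-205,91,47)),(S(405,68),(-205,71,35)),(S(578,22),(-30,91,47)),(S(587,42),(-30,71,35)),(S(415,170),(-220,-50,0))]
f=lambda D:np.concatenate([proj(a[0],d2w(p,D))-a[1] for a,p in P])
r=least_squares(f,[.5,0,.1],loss='soft_l1');D=r.x
print(D.round(4).tolist(),f(D).reshape(-1,2).round(1).tolist())
for nm,(a,z) in dict(boxFL=(T(165,243),28),boxFR=(T(265,228),28),boxRL=(T(185,355),28),boxRR=(T(278,338),28),tabL=(T(205,438),46),tabR=(T(290,423),46)).items():
    print(nm,w2d(back("top",a[1],z/1e3),D).round(1))
b=lambda x,y:(164.7+(x-375)/3.3,139.7+(y-195)/3.3)
print("bottle",w2d(back("top",b(563,232),.157),D).round())
print("bottle base near",w2d(back("top",b(582,322),0.0),D).round())
for p in[(-160,37,100),(-160,80,24),(-160,0,24)]:print(p,d2w(p,D).round(4))
E
```

```text
[0.6424, 0.0171, 0.193] [[-0.3, -0.4], [-0.6, 0.4], [0.1, 0.5], [-0.1, -0.1], [0.6, 0.2], [-0.2, 0.2], [-0.6, -0.3], [1.3, 0.7], [1.9, 0.4], [-0.4, -0.3], [-0.3, -1.0], [1.3, -2.9], [0.5, -2.9], [0.8, 0.4]]
boxFL [-26.6  30.1]
boxFR [-25.6 -34.2]
boxRL [-98.9  29. ]
boxRR [-96.3 -30.3]
tabL [-153.4   27.3]
tabR [-151.5  -25.4]
bottle [ 50. 174.]
bottle base near [ 29. 169.]
(-160, 37, 100) [0.4783 0.0228 0.1   ]
(-160, 80, 24) [0.47  0.065 0.024]
(-160, 0, 24) [ 0.4854 -0.0136  0.024 ]
```

```bash
python3 -m jog '[[[0.43,-0.028,-0.022,0,-0.11],[0.43,-0.056,-0.044,0,-0.22],[0.43,-0.084,-0.066,0,-0.33],[0.43,-0.112,-0.088,0,-0.44],[0.43,-0.14,-0.11,0,-0.555]]]'; cat >>h.py <<'E'
D=np.array([.6424,.0171,.193])
def st():
    s=robot.observe();p=s["tool_pos"];f=s["contact_force"];c,sn=np.cos(D[2]),np.sin(D[2])
    print("t",round(s["time"],2),"dock",w2d(p,D).round(1),"tip z",round(p[2]*1e3-8,1),"yaw err",((s["tool_rot"][2]-np.pi-D[2]+np.pi)%(2*np.pi)-np.pi).round(4),"rp",s["tool_rot"][:2].round(4),"F dock",np.round([c*f[0]+sn*f[1],-sn*f[0]+c*f[1],f[2]],1),"open",round(s["opening"]*1e3,1))
E
python3 -c "
from h import *
st()"
```

```text
time: 0.62
tool_pos: [0.277, 0.3392, 0.2346]
tool_rot: [-3.141, -0.0, -2.951]
contact_force: [0.5, 0.0, 0.4]
opening: 0.0669
grip_force: 0.0
t 0.62 dock [-296.9  386.2] tip z 226.6 yaw err -0.002 rp [-3.1414 -0.    ] F dock [ 0.5 -0.1  0.4] open 66.9
```

```bash
python3 -m jog '[[[0.43,-0.012,-0.035,0,0],[0.43,-0.024,-0.07,0,0],[0.43,-0.036,-0.104,0,0],[0.43,-0.049,-0.139,0,0],[0.43,-0.061,-0.174,0,0]]]' >/dev/null;  python3 -m jog '[[[0.43,-0.012,-0.035,0.01,0],[0.43,-0.024,-0.07,0.03,0],[0.43,-0.036,-0.104,0.05,0],[0.43,-0.049,-0.139,0.07,0],[0.43,-0.061,-0.174,0.08,0]]]' >/dev/null
python3 -m jog '[[[0.43,0,0,0.03,0],[0.43,0,0,0.06,0],[0.43,0,0,0.068,0],[0.43,0,0,0.068,0]]]' >/dev/null
python3 -c "
from h import *
import cv2
st()
im=[]
t=robot.read_camera('top')[:,:,::-1];s=robot.read_camera('side')[:,:,::-1]
a=cv2.resize(t[125:305,240:350],None,fx=3.3,fy=3.3,interpolation=cv2.INTER_CUBIC)
b=cv2.resize(s[130:280,160:310],None,fx=2.9,fy=2.9,interpolation=cv2.INTER_CUBIC)
c=np.zeros((600,800,3),np.uint8);c[:a.shape[0],:a.shape[1]]=a;c[:b.shape[0],365:365+b.shape[1]]=b
cv2.imwrite('pics/p2.png',c)"
```

```text
t 1.78 dock [-179.3   39.3] tip z 76.9 yaw err -0.0081 rp [ 3.1399 -0.0051] F dock [-0.2 -0.2  1.1] open 65.8
```

View pics/p2.png

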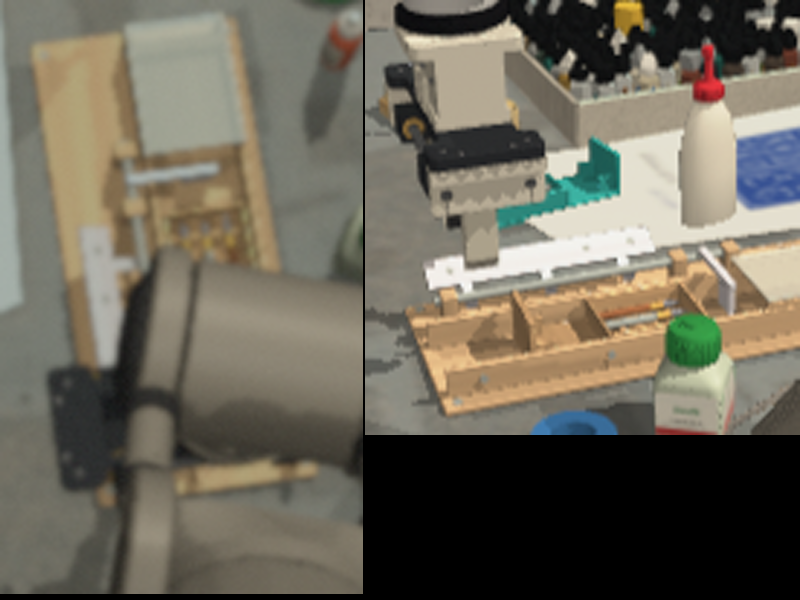

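The side view shows the right finger's tip at crop (465..497, 263), above the chute behind the tab. The tray and pedal are undisturbed. I'll check that fingertip against the model.

```bash
python3 -c "
from h import *
print('seen',194.5,205.5,220.5)
for y in (6,-4,-13):
  for x in(-189,-170): print(x,y,proj('side',d2w((x,y,77),D)).round(1))
st()"
```

```text
seen 194.5 205.5 220.5
-189 6 [194.5 221.8]
-170 6 [203.9 220.3]
-189 -4 [195.5 224. ]
-170 -4 [205.  222.4]
-189 -13 [196.5 226. ]
-170 -13 [206.1 224.4]
t 1.88 dock [-177.1   39.1] tip z 79.6 yaw err -0.0072 rp [-3.1415e+00  7.0000e-04] F dock [-0.5 -0.4  0.1] open 65.6
```

```bash
python3 -m jog '[[[0.43,0,0.001,0.012,-0.007],[0.43,0,0.001,0.024,-0.007],[0.43,0,0.001,0.034,-0.007],[0.43,0,0.001,0.04,-0.007],[0.43,0,0.001,0.04,-0.007]]]' >/dev/null
python3 -c "
from h import *
st()"
python3 -m jog '[[[0.43,0,0,0.004,0],[0.43,0,0,0.008,0],[0.43,0,0,0.012,0],[0.43,0,0,0.014,0],[0.43,0,0,0.014,0]]]' >/dev/null
python3 -c "
from h import *
st()"
```

```text
t 2.3 dock [-176.9   40.1] tip z 39.4 yaw err -0.0001 rp [-3.1412e+00  1.6000e-03] F dock [ 0.3  0.1 -0.4] open 65.8
t 2.72 dock [-176.5   38.9] tip z 25.1 yaw err -0.0007 rp [-3.1401e+00  2.6000e-03] F dock [ 1.1 -3.6  6.4] open 65.5
```

```bash
python3 -m jog '[[[0.43,0,0.001,0.001,0],[0.43,0,0.001,0.002,0],[0.43,0,0.001,0.002,0]]]' >/dev/null
python3 -c "
from h import *
import cv2
st()
t=robot.read_camera('top')[:,:,::-1];s=robot.read_camera('side')[:,:,::-1]
st()
a=cv2.resize(t[135:285,245:345],None,fx=3.3,fy=3.3,interpolation=cv2.INTER_CUBIC)
b=cv2.resize(s[170:290,165:325],None,fx=2.9,fy=2.9,interpolation=cv2.INTER_CUBIC)
c=np.zeros((600,800,3),np.uint8);c[:a.shape[0],:a.shape[1]]=a;c[:b.shape[0],335:335+b.shape[1]]=b
for th,y0 in((0,0),): pass
cv2.imwrite('pics/p3.png',c)"
```

```text
t 2.97 dock [-176.5   39.9] tip z 23.3 yaw err -0.0008 rp [-3.1401e+00  2.7000e-03] F dock [ 1.2 -4.4  7.3] open 65.8
t 3.07 dock [-176.5   39.9] tip z 23.4 yaw err -0.0009 rp [-3.1401e+00  2.6000e-03] F dock [ 0.2 -4.2  6.8] open 65.4
```

View pics/p3.png

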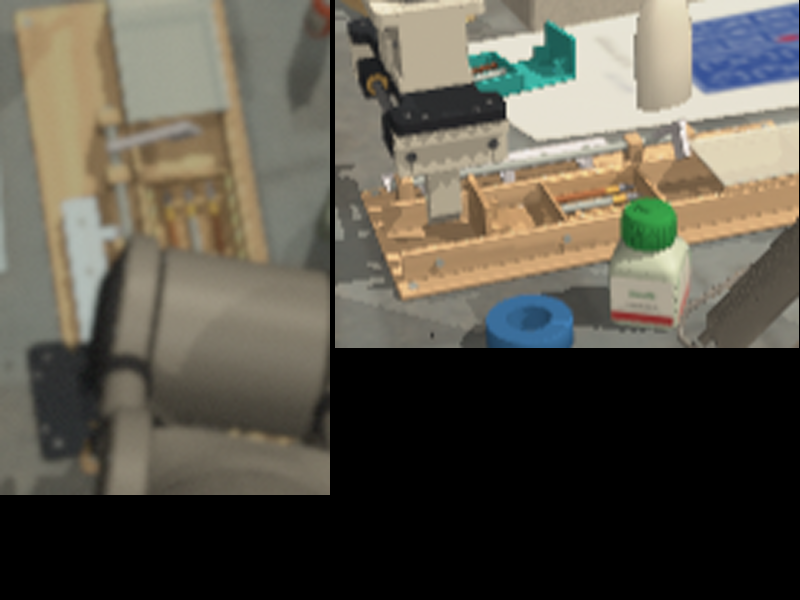

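The pedal is down and level. The side view shows the blade swung up at crop (685,140) and the finger behind the tab with the tray still in place. I'll verify the angle numerically and then start pushing.

```bash
python3 -c "
from h import *
print('seen blade low end',165+(687-335)/2.9,170+158/2.9)
for th in(.42,.5,.55,.6,.65):
  c,s=np.cos(th),np.sin(th)
  print(th,[proj('side',d2w((0,50+y*c+z*s,34-y*s+z*c),D)).round(1).tolist() for y,z in((-60,-20),(-38,-20))])
"
python3 -m jog '[[[0.43,-0.003,0,0,0],[0.43,-0.007,0,0,0],[0.43,-0.011,0,0,0],[0.43,-0.015,0,0,0],[0.43,-0.019,0,0,0]]]' >/dev/null
python3 -c "
from h import *
st()"
```

```text
seen blade low end 286.37931034482756 224.48275862068965
0.42 [[287.0, 226.9], [283.5, 226.5]]
0.5 [[286.9, 224.6], [283.5, 225.1]]
0.55 [[286.8, 223.1], [283.5, 224.2]]
0.6 [[286.7, 221.6], [283.5, 223.2]]
0.65 [[286.5, 220.1], [283.4, 222.3]]
t 3.48 dock [-160.4   41.3] tip z 22.5 yaw err -0.0006 rp [ 3.1406 -0.0042] F dock [-5.9 -0.8  7.2] open 65.5
```

```bash
python3 -m jog '[[[0.43,-0.006,0,0,0],[0.43,-0.012,0,0,0],[0.43,-0.018,0,0,0],[0.43,-0.024,0,0,0],[0.43,-0.03,0,0,0]]]' >/dev/null
python3 -c "
from h import *
import cv2
st()
t=robot.read_camera('top')[:,:,::-1];s=robot.read_camera('side')[:,:,::-1]
st()
a=cv2.resize(t[135:285,245:345],None,fx=3.3,fy=3.3,interpolation=cv2.INTER_CUBIC)
b=cv2.resize(s[170:290,165:325],None,fx=2.9,fy=2.9,interpolation=cv2.INTER_CUBIC)
c=np.zeros((600,800,3),np.uint8);c[:a.shape[0],:a.shape[1]]=a;c[:b.shape[0],335:335+b.shape[1]]=b
cv2.imwrite('pics/p4.png',c)"
```

```text
t 3.9 dock [-130.3   41.3] tip z 22.4 yaw err -0.0006 rp [ 3.1406 -0.0043] F dock [-4.9  0.2  6.6] open 65.1
t 4.0 dock [-128.9   41.1] tip z 22.6 yaw err -0.0007 rp [ 3.141e+00 -1.400e-03] F dock [-0.9 -0.   4.7] open 66.0
```

View pics/p4.png

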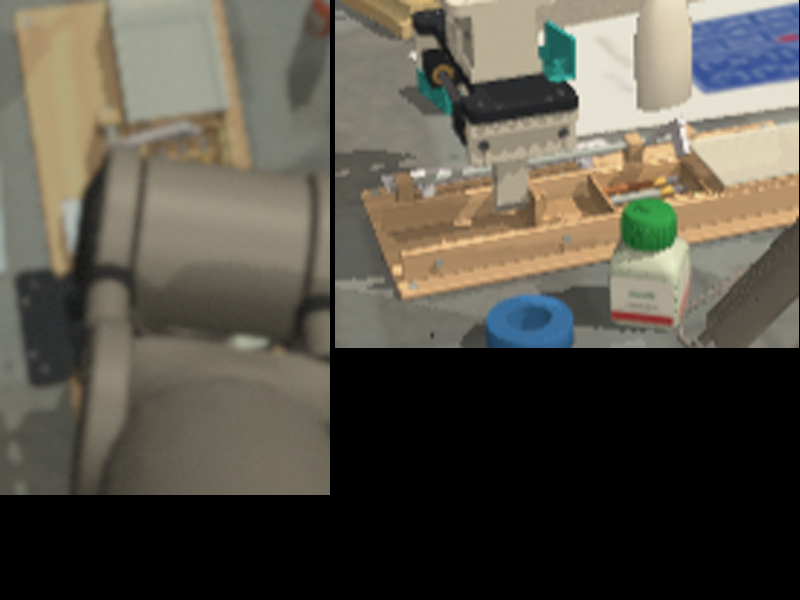

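The tray is sliding with the finger right behind the tab (finger at (512,190), tab at (535,200)). The blade is still raised at (683,137), and the tray is level. I'll carry on pushing.

```bash
python3 -m jog '[[[0.43,-0.005,0,0,0],[0.43,-0.011,0,0,0],[0.43,-0.017,0,0,0],[0.43,-0.023,0,0,0],[0.43,-0.029,0,0,0]]]' >/dev/null
python3 -c "
from h import *
st()"
python3 -m jog '[[[0.43,-0.006,0,0,0],[0.43,-0.012,0,0,0],[0.43,-0.018,0,0,0],[0.43,-0.024,0,0,0],[0.43,-0.03,0,0,0]]]' >/dev/null
python3 -c "
from h import *
import cv2
st()
t=robot.read_camera('top')[:,:,::-1];s=robot.read_camera('side')[:,:,::-1]
st()
a=cv2.resize(t[135:285,245:345],None,fx=3.3,fy=3.3,interpolation=cv2.INTER_CUBIC)
b=cv2.resize(s[170:290,165:325],None,fx=2.9,fy=2.9,interpolation=cv2.INTER_CUBIC)
c=np.zeros((600,800,3),np.uint8);c[:a.shape[0],:a.shape[1]]=a;c[:b.shape[0],335:335+b.shape[1]]=b
cv2.imwrite('pics/p5.png',c)"
```

```text
t 4.42 dock [-100.   41.] tip z 22.5 yaw err -0.0009 rp [ 3.1411e+00 -1.6000e-03] F dock [-3.9 -0.2  4.9] open 65.4
t 4.83 dock [-69.1  40.8] tip z 22.7 yaw err -0.0008 rp [ 3.1415 -0.    ] F dock [-4.5  0.1  4.5] open 65.1
t 4.93 dock [-67.8  40.7] tip z 23.0 yaw err -0.001 rp [-3.1413e+00  2.9000e-03] F dock [0.1 1.2 3.7] open 65.9
```

View pics/p5.png

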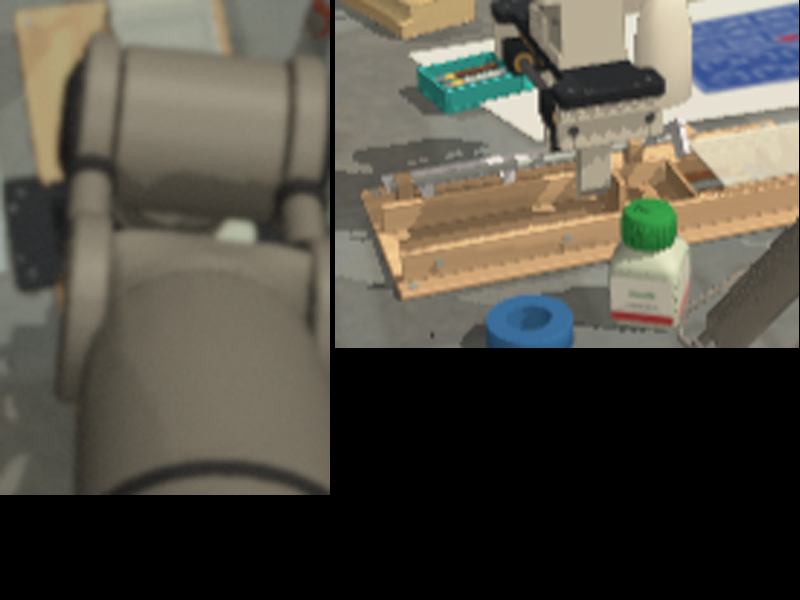

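The tab is at (613,185) with the finger behind it. The box rear is now near the gate at (690,185), and the blade is still up. About 14 mm remains, which I'll do slowly.

```bash
python3 -m jog '[[[0.43,-0.003,0,0,0],[0.43,-0.006,0,0,0],[0.43,-0.009,0,0,0],[0.43,-0.012,0,0,0],[0.43,-0.013,0,0,0]]]' >/dev/null
python3 -c "
from h import *
import cv2
st()
s=robot.read_camera('side')[:,:,::-1]
st()
b=cv2.resize(s[190:260,225:345],None,fx=6.5,fy=6.5,interpolation=cv2.INTER_CUBIC)
cv2.imwrite('pics/p6.png',b)
for x in (41,48,54): print(x,[(6.5*(proj('side',d2w(p,D))-[225,190])).round().tolist() for p in((x-92.5,-25,46),(x-92.5,25,46),(x-37.5,-30,28),(x-37.5,30,28))])
print([(6.5*(proj('side',d2w(p,D))-[225,190])).round().tolist() for p in((17,-37,37),(17,37,37))])"
```

```text
t 5.35 dock [-56.7  40.7] tip z 22.8 yaw err -0.0009 rp [ 3.1416e+00 -5.0000e-04] F dock [-6.6  0.   6.5] open 65.9
t 5.4 dock [-56.6  40.8] tip z 22.9 yaw err -0.0008 rp [ 3.1416e+00 -2.0000e-04] F dock [-4.3 -0.9  5.7] open 65.7
41 [[263.0, 267.0], [212.0, 199.0], [433.0, 295.0], [365.0, 214.0]]
48 [[285.0, 263.0], [233.0, 195.0], [454.0, 292.0], [385.0, 211.0]]
54 [[303.0, 260.0], [250.0, 193.0], [471.0, 289.0], [402.0, 208.0]]
[[482.0, 273.0], [395.0, 175.0]]
```

View pics/p6.png

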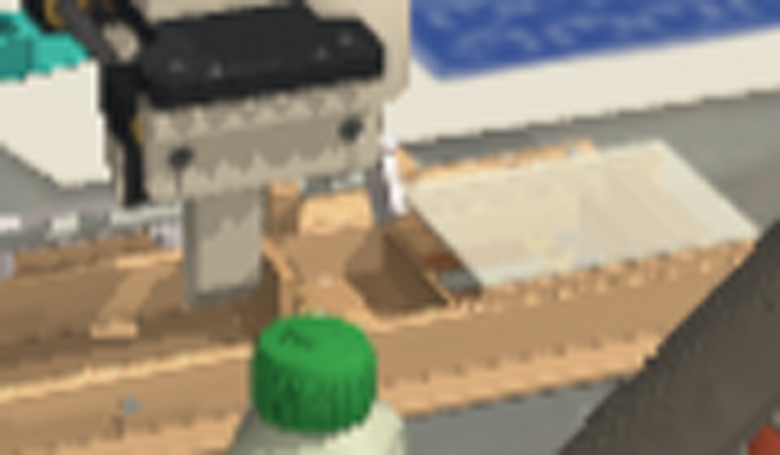

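The box rear edge runs from (388,222) to (450,303), which puts the origin at about dock x 46, in agreement with the arm position. I'll push 3 mm more, back off while still holding the pedal, and then lift.

```bash
python3 -m jog '[[[0.43,-0.001,0,0,0],[0.43,-0.002,0,0,0],[0.43,-0.003,0,0,0],[0.43,-0.003,0,0,0]]]' >/dev/null
python3 -c "
from h import *
st()"
python3 -m jog '[[[0.43,0.002,0,0,0],[0.43,0.005,0,0,0],[0.43,0.008,0,0,0],[0.43,0.01,0,0,0],[0.43,0.01,0,0,0]]]' >/dev/null
python3 -c "
from h import *
st()"
python3 -m jog '[[[0.43,0,0,-0.005,0],[0.43,0,0,-0.01,0],[0.43,0,0,-0.016,0],[0.43,0,0,-0.022,0],[0.43,0,0,-0.03,0]]]' >/dev/null
python3 -m jog '[[[0.43,0,0,-0.03,0],[0.43,0,0,-0.06,0],[0.43,0,0,-0.09,0],[0.43,0,0,-0.12,0],[0.43,0,0,-0.14,0]]]' >/dev/null
python3 -m jog '[[[0.43,0.035,0,0,0],[0.43,0.07,0,0,0],[0.43,0.1,0,0,0],[0.43,0.13,0,0,0],[0.43,0.13,0,0,0]]]' >/dev/null
python3 -c "
from h import *
import cv2
st()
s=robot.read_camera('side')[:,:,::-1];t=robot.read_camera('top')[:,:,::-1]
b=cv2.resize(s[190:270,205:345],None,fx=5.7,fy=5.7,interpolation=cv2.INTER_CUBIC)
a=cv2.resize(t[125:185,160:360],None,fx=2,fy=2,interpolation=cv2.INTER_CUBIC)
c=np.zeros((590,800,3),np.uint8);c[:b.shape[0],:b.shape[1]]=b;c[460:460+a.shape[0],:a.shape[1]]=a
cv2.imwrite('pics/p7.png',c)"
```

```text
t 5.73 dock [-53.9  40.7] tip z 22.9 yaw err -0.0009 rp [ 3.1415e+00 -4.0000e-04] F dock [-3.9 -0.3  5.5] open 65.7
t 6.15 dock [-63.   40.5] tip z 23.3 yaw err -0.0012 rp [-3.1411e+00  2.6000e-03] F dock [ 2.2 -0.1  4.6] open 65.7
t 7.4 dock [-199.2   41.9] tip z 192.6 yaw err -0.0011 rp [ 3.1404 -0.0051] F dock [-0.5  0.8  0.8] open 65.8
```

View pics/p7.png

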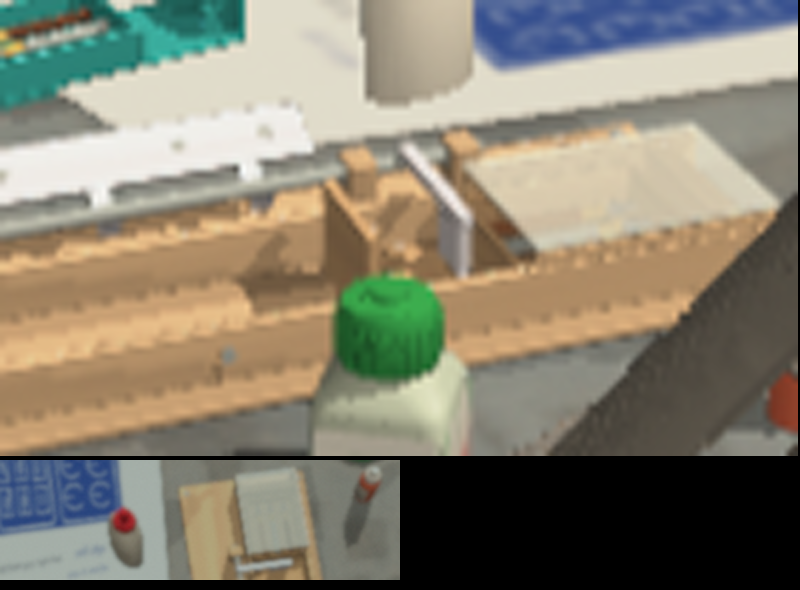

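The gate is shut, with the blade at (455,230). The box rear wall at (495,245) is beyond it, and the tab at (350,230) is on the near side. The bystanders are where they were and the arm is clear, so I'm handing in.

```bash
python3 -c "
from cell import robot
print(robot.hand_in())"
```

```text
the job is handed in; nothing more can be done
None
```

The brush tray's box is entirely past the gate, the gate has dropped shut behind it, nothing else was disturbed, and the job was handed in at about 7.5 s; no verdict was returned.

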